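# Empty the offcut bin into the bench drawer

### The job

Pull the top drawer of the little bench cabinet all the way out to its stop and leave it open; the lower drawer stays shut. Only then tip the three dowel offcuts out of the grey bin into that drawer, and stand the empty bin upright on the bench again. Do not disturb the wooden block, the can or the hammer.

Things in the scene. Friction and masses are not known exactly. Their poses are not given: they have to be found in the camera images.
- cab: wooden bench cabinet fixed to the bench, 200 deep (x) x 260 wide (y) x 170 mm high, with two full-width drawers one above the other; origin at the centre of its underside; its front (drawers and handles) looks along its own -x, towards the robot
- cab_drawer0 (a joint): top drawer, in m: 0 shut, 0.134 out against its stop; it slides along the cabinet's -x with about 1 N of friction and stays where it is left. It may start up to 50 mm ajar
- cab_drawer1 (a joint): lower drawer, in m: 0 shut (as it starts), 0.134 fully out
- cab_drawer0_handle (a point): centre of the top drawer's handle, which moves with the drawer: a level steel bar 11 mm thick and 120 mm long, running along the cabinet's y, its axis 35 mm in front of the drawer's face and 38 mm below the cabinet's top, on two posts 51 mm either side of the centre; free from above
- drawer_floor (a point): centre of the top drawer's inner floor, axes as the cabinet's, moves with the drawer; inside 155 (x) x 218 (y) mm, side walls 53 mm high above this floor, front panel 62 mm. Fully out, it is open to the sky from x = -77 to about +50 mm of this point; the rest stays under the cabinet's top, 63 mm above the floor
- bin: grey sheet-steel hand bin, open on top, 250 g, walls 3 mm, 66 mm wide outside (y) with flat upright sides 66 mm high from x = -50 to +62 mm. Origin under its body on the bench; +x is its mouth, which points roughly to the left (+y) at the start. It stands left or right of the drawers, the wooden block on the other side. Flat floor from x = -50 to +30 mm, rear wall at x = -50 mm.
- bin_lip (a point): middle of the bin's pouring lip, at x = +85, y = 0, z = 30 mm of the bin; from x = +30 mm the bin's floor slopes up to it as a chute, with 20 mm cheeks and no front wall above it. Tip the bin over this end by about 85 degrees to empty it
- plug0_center (a point): pale wooden dowel offcut, plain cylinder 26 mm diameter, 32 mm long, about 20 g; the point is its centre. Starts standing in the bin at the rear, on its left (+y) side
- plug1_center (a point): pale wooden dowel offcut, plain cylinder 26 mm diameter, 32 mm long, about 20 g; the point is its centre. Starts standing in the bin at the rear, on its right (-y) side
- plug2_center (a point): pale wooden dowel offcut, plain cylinder 26 mm diameter, 32 mm long, about 20 g; the point is its centre. Starts standing in the bin near the chute
- block: bystander: dark wooden block 75 x 75 x 70 mm with a 30 mm hole bored in its top, loose; origin under its centre
- can: bystander: closed round steel can with a paper label, 66 mm diameter, 110 mm high, loose; origin under its centre
- hammer: bystander: hammer lying flat along its own x, loose; origin under its middle
Things that resemble listed ones, but are neither listed nor needed, are in the scene too. What is shaped like the bin but blue is not meant.

How it is judged:
On the way, in this order (a step that is already met when the one before it is completed fails the run):
1. the top drawer is out against its stop with all three offcuts still in the bin (value of joint cab_drawer0 above 0.126 m and distance between each of plug0_center, plug1_center, plug2_center and bin below 0.09 m), for 0.2 s.
2. the bin is tipped by more than 50 degrees above the open drawer (value of joint cab_drawer0 above 0.126 m and angle between bin's own z axis and vertical above 0.87 rad and horizontal distance between bin and drawer_floor below 0.2 m and height (world z) of bin above 0.12 m), for 0.1 s.
At the end, for the whole second after the job is handed in: The top drawer is out to its stop (within 8 mm); all three offcuts lie inside it; the bin stands upright (within 0.1 rad), at rest, with its underside on the bench top (within 6 mm), anywhere on the bench (value of joint cab_drawer0 above 0.126 m and x of plug0_center in the frame of drawer_floor between -0.08 and 0.08 m and y of plug0_center in the frame of drawer_floor between -0.112 and 0.112 m and z of plug0_center in the frame of drawer_floor between -0.004 and 0.056 m and x of plug1_center in the frame of drawer_floor between -0.08 and 0.08 m and y of plug1_center in the frame of drawer_floor between -0.112 and 0.112 m and z of plug1_center in the frame of drawer_floor between -0.004 and 0.056 m and x of plug2_center in the frame of drawer_floor between -0.08 and 0.08 m and y of plug2_center in the frame of drawer_floor between -0.112 and 0.112 m and z of plug2_center in the frame of drawer_floor between -0.004 and 0.056 m and angle between bin's own z axis and vertical below 0.1 rad and linear speed of bin below 0.02 m/s and height (world z) of bin between -0.006 and 0.006 m); the robot touches nothing.
It fails at once if the block is pushed more than 30 mm or knocked over (distance of block from where it was at the start of the episode above 0.03 m or angle between block's own z axis and vertical above 0.5 rad).
It fails at once if the can is pushed more than 30 mm or knocked over (distance of can from where it was at the start of the episode above 0.03 m or angle between can's own z axis and vertical above 0.5 rad).
It fails at once if the hammer is pushed more than 30 mm or knocked over (distance of hammer from where it was at the start of the episode above 0.03 m or angle between hammer's own z axis and vertical above 0.5 rad).
It fails at once if the lower drawer is pulled open by more than 30 mm (value of joint cab_drawer1 above 0.03 m).
It also fails if it takes over 64 s, if anything falls off the work surface, if the arm or the gripper's body presses on something with over 40 N, if the wrist force passes 120 N, or if a joint passes its speed limit or range.

### The arm

A 6-joint arm with a two-finger parallel gripper is mounted at the origin on the work surface. World frame = base frame: x ahead of the robot, y to its left, z up, the work surface at z = 0. Lengths are in m, angles in rad, forces in N, time in s.
With the tool pointing down it reaches from about 0.3 to 0.775 m from the base axis. Payload 14.6 kg.
Tool frame: the origin (TCP) lies at the very end of the fingers, on their centre line; the grasp point (between the pads) lies 19 mm behind it; z points along the fingers, y is the line along which they close (so a half turn about z gives the same grasp; the last joint's range is limited). The gripper opens to 94 mm and grips with 3 to 60 N. Pads are 16 mm wide; open, the fingers measure 119 mm over their backs; the gripper's body (75 mm by 177 mm) begins 78 mm behind the grasp point.
Start: joints at [1.098, 0.3, 1.521, -0, 1.321, -0.067], TCP at [0.217, 0.505, 0.205] pointing down, gripper open.
Joint ranges: [-3.03, 3.03], [-0.79, 2.21], [0.23, 2.52], [-1.04, 4.18], [0, 3.07], [-2.55, 2.55]. Speed limits (rad/s): [2.22, 2.22, 2.57, 3.14, 3.14, 3.14].

### API

Orientations are given as [roll, pitch, yaw] about the fixed x, y, z axes, in that order (R = Rz(yaw) Ry(pitch) Rx(roll)).
In Python, from station import status, vision, order, silhouettes gives the robot as it stands. The module is installed in compiled form; this text tells all that it offers.
- The arm moves only by the shell command python3 -m pendant 'ROWS' [FORCE]. ROWS is JSON, one flat list of numbers, 7 for each row, row after row: the shift along the tool's x, y, z in units of 500 mm (1.0 is 500 mm), then the turn, a rotation vector about the tool's x, y, z in units of 90 degrees (1.0 is 90 degrees), then the opening, from -1 (shut) to 1 (fully open). A call has 1 to 12 rows; each row is the pose to reach, as a shift and turn from the pose commanded when the call began, along the tool's axes at that moment; what a row does not reach only later rows make up. A row lasts 1/10 s, in which the tool goes at most 50 mm and 8.59 degrees, less where a joint would pass 70% of its speed; a pose out of reach is approached as far as the arm can. A call with a number of a shift or a turn outside -1 to 1 is refused whole. A call with a gripper value outside its range is refused whole. The fingers move at their own pace and stop on an object; FORCE is the grip in N (left out, the last holds). Time passes only in rows, so rows that repeat a pose let the fingers close. It gives the time, the measured TCP pose, the force, the opening and the grip force at its end, in the units of the state.
- status.get_obs(): the state, without advancing time (a new reading comes with each control period).
- vision.camera(name): name is "scene" or "top" or "wrist"; returns a dict with "pixels" (480x640x3 uint8, red, green, blue), "K" (3x3 intrinsics, pixels), "R" (3x3) and "t" (3): a world point X has camera coordinates R X + t. Camera axes: x right, y down, z forward; pixel columns grow to the right and rows downward; lengths in m; the calibration is good to about 2 mm. A picture is of the moment at which its call begins. There is no depth.
- order.hand_in(): hands the job in; it is judged then, once.
Trained networks look in a picture, given as the dict that the camera call returned (one of the last four; its "shot" number tells which), for a name from the list of things; names that differ only in an ending like _2 or _b are one class to them, and where a whole thing is asked for, a point or a joint stands for the part that bears it (a point fixed in the world has none). Each returns a list of dicts, best first, with "score" (0 to 1); they miss things now and then, are a little off and sometimes report something else, mostly with a low value. They report only what shows in the picture. A call takes as long as a camera call. They do not tell look-alikes from the thing itself.
- silhouettes(target, picture): "region" (480x640 bool, what is visible of it) and "extent" ([left, top, right, bottom] in pixels, round what is visible of it).
The state is a dict: "time_s": time; "qpos": joint angles; "joint_vel": joint speeds; "tau": joint torques, N m; "ee_pos": TCP position; "eef_rot": TCP orientation; "force": force on the tool from outside, world axes, zero at the start; "moment": the same for the moment, N m; "grip_width": finger opening in m; "grip_force": force on a finger pad.
Only numpy, scipy, OpenCV 4.12 (cv2) and the standard library are available. Lean on these libraries where they do the work, as an engineer would, in place of code of your own. Each camera call takes 0.05 s, during which the arm holds its last target. There are 200 camera calls.

## Working session

There is one attempt and no reset: what is moved stays moved. The work goes in short steps, Python scripts to look and compute and a shell command to move; the robot and the scene stay as the last step left them, time stands still between calls to the robot, and variables do not carry over. Pictures are saved under pics/ and viewed, at most 10 in all, crops included, and the job is handed in when it is done.

```bash
mkdir -p pics
cat > h.py <<'E'
import numpy as np, cv2
from station import status, vision, order, silhouettes
from scipy.spatial.transform import Rotation as Ro
def ray(c,u,v):
    d=c["R"].T@np.linalg.inv(c["K"])@np.array([u,v,1.]); o=-c["R"].T@c["t"]; return o,d
def at_z(c,u,v,z):
    o,d=ray(c,u,v); return o+d*(z-o[2])/d[2]
def proj(c,X):
    p=c["K"]@(c["R"]@np.asarray(X,float)+c["t"]); return p[:2]/p[2]
def save(c,n): cv2.imwrite("pics/"+n,c["pixels"][:,:,::-1])
E
python3 - <<'E'
from h import *
for n in ["top","scene"]:
    c=vision.camera(n); save(c,n+"0.png"); print(n,"cam",-c["R"].T@c["t"])
    for t in ["cab","cab_drawer0_handle","bin","block","can","hammer","plug0_center"]:
        for s in silhouettes(t,c)[:4]: 
            e=s["extent"]; ys,xs=np.nonzero(s["region"]); print(t,round(s["score"],2),e,at_z(c,xs.mean(),ys.mean(),0.03).round(3))
o=status.get_obs();print(o["ee_pos"],o["eef_rot"],o["grip_width"],o["time_s"])
E
```

```text
top cam [ 0.37910841 -0.07539683  1.44648298]
cab 0.75 [251.9, 81.1, 367.5, 194.9] [ 0.789 -0.008  0.03 ]
cab_drawer0_handle 0.97 [251.8, 158.6, 357.8, 192.8] [ 0.684 -0.     0.03 ]
bin 0.77 [478.2, 310.0, 528.0, 373.2] [ 0.263 -0.485  0.03 ]
bin 0.64 [397.5, 240.1, 456.5, 279.4] [ 0.467 -0.293  0.03 ]
block 0.66 [144.5, 232.0, 189.1, 277.0] [0.479 0.355 0.03 ]
can 0.71 [420.4, 136.8, 451.7, 177.1] [ 0.726 -0.334  0.03 ]
hammer 0.74 [514.9, 203.7, 549.1, 306.2] [ 0.495 -0.572  0.03 ]
hammer 0.7 [250.1, 78.9, 369.5, 197.8] [ 0.789 -0.008  0.03 ]
plug0_center 0.58 [287.1, 179.9, 343.9, 185.1] [ 0.662 -0.004  0.03 ]
scene cam [ 1.44155603 -0.10917892  0.79193261]
cab 0.72 [279.0, 253.3, 417.9, 375.4] [ 0.724 -0.002  0.03 ]
cab 0.3 [291.6, 251.5, 399.7, 261.2] [0.501 0.028 0.03 ]
cab_drawer0_handle 0.83 [288.8, 250.4, 401.6, 261.2] [0.502 0.024 0.03 ]
bin 0.91 [164.3, 199.3, 193.7, 227.2] [ 0.243 -0.486  0.03 ]
bin 0.74 [205.4, 237.3, 255.9, 275.0] [ 0.462 -0.301  0.03 ]
block 0.76 [443.8, 218.6, 486.5, 263.6] [0.47  0.359 0.03 ]
can 0.66 [188.0, 288.9, 224.2, 342.8] [ 0.694 -0.335  0.03 ]
hammer 0.61 [96.5, 238.6, 142.8, 301.3] [ 0.545 -0.564  0.03 ]
plug0_center 0.56 [290.4, 251.4, 398.1, 259.6] [0.5   0.015 0.03 ]
[0.21712118 0.50531882 0.20544415] [-3.14158891e+00 -1.60239215e-05  2.73577822e+00] 0.0940992026794748 0.8
```

Run:
```python
import cv2
a=cv2.imread("pics/top0.png")[60:400,120:570]
cv2.imwrite("pics/top0c.png",cv2.resize(a,(780,589),interpolation=cv2.INTER_CUBIC))
```

```text
(no output)
```

View pics/top0c.png

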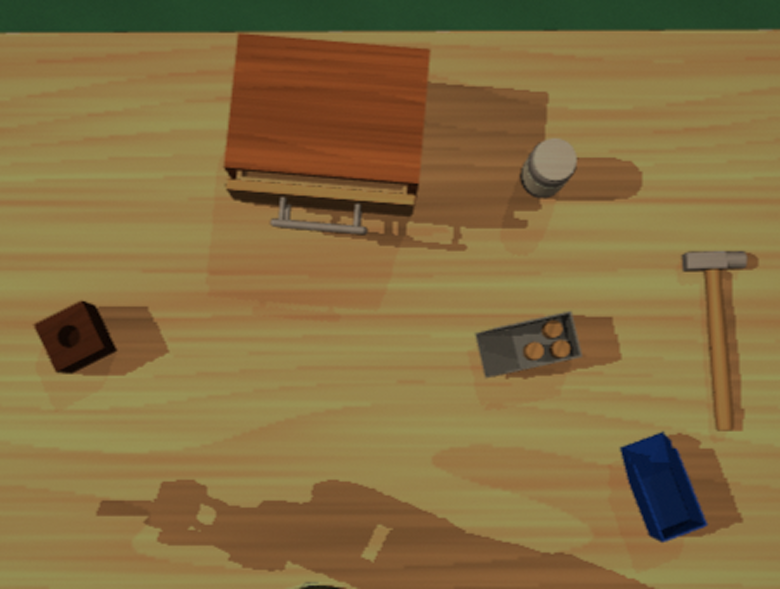

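The top picture shows the cabinet with its drawer slightly ajar and the handle at crop (273..366, 222..232). The grey bin is at crop (527,345) with three plugs in it and its mouth to the left. The blue decoy is at lower right. Next I'll fit the poses to the silhouettes.

```bash
cat > fit.py <<'E'
from h import *
from scipy.optimize import minimize
def box(x0,x1,y0,y1,z0,z1): return [[x,y,z] for x in(x0,x1) for y in(y0,y1) for z in(z0,z1)]
BIN=np.array(box(-.05,.03,-.033,.033,0,.003)+box(.084,.085,-.033,.033,.03,.05)+box(-.05,.062,-.033,.033,.06,.066))
BAR=np.array(box(-.0055,.0055,-.06,.06,.1265,.1375))
CABTOP=np.array(box(-.1,.1,-.13,.13,.169,.17))
def hullmask(c,P,p,S=4):
    q=np.c_[P[:,:2]@np.array([[np.cos(p[2]),np.sin(p[2])],[-np.sin(p[2]),np.cos(p[2])]])+p[:2],P[:,2]]
    uv=np.array([proj(c,X) for X in q]); h=cv2.convexHull(((uv+.5)*S*16).astype(np.int32))
    m=np.zeros((480*S,640*S),np.uint8); cv2.fillConvexPoly(m,h,1,shift=4)
    return cv2.resize(m.astype(np.float32),(640,480),interpolation=cv2.INTER_AREA)
def fit(views,P,p0):
    def f(p):
        L=0
        for c,r in views:
            m=hullmask(c,P,p); L+=np.abs(m-r).sum()/np.maximum(m,r).sum()
        return L
    s=np.array([[0,0,0],[.01,0,0],[0,.01,0],[0,0,.15]])+p0
    r=minimize(f,p0,method="Nelder-Mead",options=dict(initial_simplex=s,xatol=2e-4,fatol=1e-4,maxfev=150)); return r.x,r.fun
E
python3 - <<'E'
from fit import *
def near(t,c,xy,tol=.06):
    for s in silhouettes(t,c):
        ys,xs=np.nonzero(s["region"]); 
        if np.hypot(*(at_z(c,xs.mean(),ys.mean(),.03)[:2]-xy))<tol: return s["region"].astype(np.float32)
ct=vision.camera("top"); cs=vision.camera("scene")
rt=near("bin",ct,[.467,-.293]); rs=near("bin",cs,[.462,-.30])
for v in ([(ct,rt)],[(cs,rs)],[(ct,rt),(cs,rs)]):
    print("bin",fit(v,BIN,np.array([.46,-.305,1.75])))
f=lambda x,y,z:at_z(ct,x/1.7333+120-.2,y/1.7324+60-.2,z).round(4)
print("cabtop",[f(x,y,.17) for x,y in((240,33),(430,48),(420,184),(226,168))])
print("handle",f(273,222,.132),f(366,232,.132))
print("binrim",f(570,313,.066),f(580,355,.066)," lip",f(477,334,.05),f(486,377,.05))
print("face top",f(226,188,.165),f(413,205,.165))
print("block",f(60,328,.07),"can",f(553,160,.11))
E
```

```text
bin (array([ 0.47040599, -0.31291096,  1.79591782]), np.float64(0.30226099491119385))
bin (array([ 0.46819556, -0.31116956,  1.80681778]), np.float64(0.09683036059141159))
bin (array([ 0.47033806, -0.31200909,  1.80606527]), np.float64(0.40751275420188904))
cabtop [array([0.8803, 0.1026, 0.17  ]), array([ 0.8581, -0.1534,  0.17  ]), array([ 0.6717, -0.1384,  0.17  ]), array([0.6943, 0.1189, 0.17  ])]
handle [0.6285 0.0597 0.132 ] [ 0.6143 -0.0666  0.132 ]
binrim [ 0.5095 -0.3531  0.066 ] [ 0.4503 -0.3656  0.066 ]  lip [ 0.4813 -0.2235  0.05  ] [ 0.4203 -0.2354  0.05  ]
face top [0.6684 0.1192 0.165 ] [ 0.6445 -0.1292  0.165 ]
block [0.4898 0.3648 0.07  ] can [ 0.7187 -0.3261  0.11  ]
```

```bash
cat >> h.py <<'E'
def rowto(pos,R,o=None):
    o=o or status.get_obs(); R0=Ro.from_euler("xyz",o["eef_rot"])
    Rt=R if isinstance(R,Ro) else Ro.from_euler("xyz",R)
    return np.r_[R0.inv().apply(np.array(pos)-o["ee_pos"])/.5,(R0.inv()*Rt).as_rotvec()/(np.pi/2)].round(4)
def down(yaw): return Ro.from_euler("xyz",[np.pi,0,yaw])
E
python3 -c "
from h import *
print(rowto([.56,.0,.27],down(1.483)))"
```

```text
[-1.029  -0.6578 -0.1291 -0.      0.      0.7976]
```

```bash
R="-0.98,-0.63,-0.13,0,0,0.8,-0.4"; python3 -m pendant '[-0.98,-0.63,-0.13,0,0,0.8,-0.4,-0.98,-0.63,-0.13,0,0,0.8,-0.4,-0.98,-0.63,-0.13,0,0,0.8,-0.4,-0.98,-0.63,-0.13,0,0,0.8,-0.4,-0.98,-0.63,-0.13,0,0,0.8,-0.4,-0.98,-0.63,-0.13,0,0,0.8,-0.4,-0.98,-0.63,-0.13,0,0,0.8,-0.4,-0.98,-0.63,-0.13,0,0,0.8,-0.4,-0.98,-0.63,-0.13,0,0,0.8,-0.4,-0.98,-0.63,-0.13,0,0,0.8,-0.4,-0.98,-0.63,-0.13,0,0,0.8,-0.4,-0.98,-0.63,-0.13,0,0,0.8,-0.4]'
python3 - <<'E'
from h import *
c=vision.camera("wrist"); save(c,"w1.png")
o=status.get_obs(); print(o["ee_pos"],o["eef_rot"],o["qpos"],-c["R"].T@c["t"])
for s in silhouettes("cab_drawer0_handle",c)[:2]: print(s["score"],s["extent"],[at_z(c,*p,.132).round(3) for p in (s["extent"][:2],s["extent"][2:])])
print(rowto([.6214,-.0035,.20],down(1.483)))
E
```

```text
time_s: 2.2
ee_pos: [0.5441, 0.0198, 0.2707]
eef_rot: [3.141, 0.0, 1.478]
force: [-0.4, 0.2, -1.1]
grip_width: 0.0283
grip_force: 0.0
[0.54579935 0.01677187 0.27073121] [3.14073699e+00 1.03053860e-03 1.47563886e+00] [-3.58207169e-02  2.49073012e-01  1.43437037e+00 -1.08645018e-03
  1.45735629e+00  5.94588648e-02] [0.55123382 0.0966315  0.44889198]
0.93 [392.0, 91.9, 498.8, 324.4] [array([0.616, 0.126, 0.132]), array([ 0.714, -0.101,  0.132])]
[-0.0303  0.1574  0.1405  0.      0.0003 -0.0049]
```

View pics/w1.png

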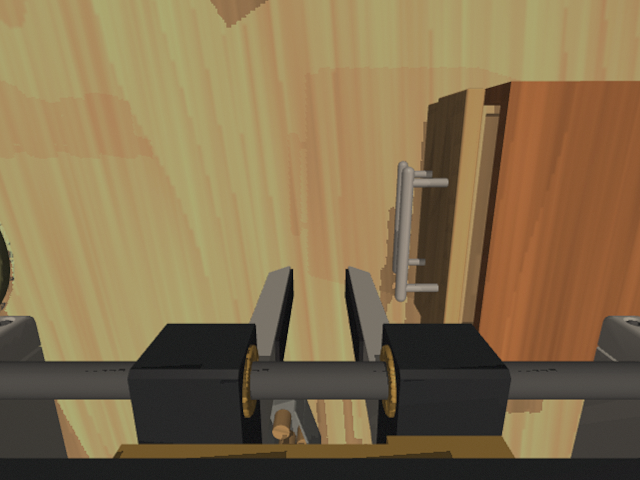

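The wrist view shows the top handle bar from (408,170) to (401,298), with the lower handle just behind it and the drawer ajar.

Run:
```python
from h import *
c=vision.camera("wrist")
a,b=at_z(c,408,169,.132),at_z(c,401,298,.132); print(a,b,(a+b)/2, np.linalg.norm(a-b))
m=(a+b)/2
print(rowto([m[0],m[1],.175],down(1.483)))
```

```text
[0.62773851 0.06026558 0.132     ] [ 0.61744742 -0.06391282  0.132     ] [ 0.62259296 -0.00182362  0.132     ] 0.12460409782620314
[-0.0304  0.1619  0.19   -0.0003  0.     -0.0042]
```

```bash
python3 -m pendant '[-0.03,0.161,0.1,0,0,-0.004,-0.4,-0.03,0.161,0.1,0,0,-0.004,-0.4,-0.03,0.161,0.18,0,0,-0.004,-0.4,-0.03,0.161,0.25,0,0,-0.004,-0.4,-0.03,0.161,0.315,0,0,-0.004,-0.4,-0.03,0.161,0.315,0,0,-0.004,-0.4,-0.03,0.161,0.315,0,0,-0.004,-0.4]' 20 && python3 -m pendant '[0,0,0,0,0,0,-1,0,0,0,0,0,0,-1,0,0,0,0,0,0,-1,0,0,0,0,0,0,-1]' 20
```

```text
time_s: 3.05
ee_pos: [0.6218, 0.001, 0.1141]
eef_rot: [3.141, -0.0, 1.486]
force: [0.2, 0.1, -0.1]
grip_width: 0.0285
grip_force: 0.0
time_s: 3.45
ee_pos: [0.6224, 0.0003, 0.1145]
eef_rot: [3.139, -0.0, 1.485]
force: [-0.3, 1.2, 7.7]
grip_width: 0.0099
grip_force: 20.0
```

```bash
python3 -m pendant '[0,-0.04,0,0,0,0,-1,0,-0.08,0,0,0,0,-1,0,-0.12,0,0,0,0,-1,0,-0.16,0,0,0,0,-1,0,-0.18,0,0,0,0,-1,0,-0.2,0,0,0,0,-1,0,-0.2,0,0,0,0,-1]' 25 && python3 -m pendant '[0,-0.008,0,0,0,0,-1,0,-0.012,0,0,0,0,-1,0,-0.012,0,0,0,0,-1]'
```

```text
time_s: 4.15
ee_pos: [0.5221, 0.0093, 0.1145]
eef_rot: [3.139, -0.001, 1.486]
force: [-1.1, 3.6, 6.1]
grip_width: 0.0098
grip_force: 25.0
time_s: 4.45
ee_pos: [0.5168, 0.0097, 0.1145]
eef_rot: [3.139, -0.001, 1.485]
force: [-0.6, 4.9, 8.8]
grip_width: 0.0102
grip_force: 25.0
```

```bash
python3 -m pendant '[0,-0.008,0,0,0,0,-1,0,-0.012,0,0,0,0,-1,0,-0.012,0,0,0,0,-1]' 25 && python3 -m pendant '[0,-0.008,0,0,0,0,-1,0,-0.012,0,0,0,0,-1,0,-0.012,0,0,0,0,-1]'
```

```text
time_s: 4.75
ee_pos: [0.5109, 0.0103, 0.1145]
eef_rot: [3.139, -0.001, 1.485]
force: [-0.3, 4.2, 9.1]
grip_width: 0.0105
grip_force: 25.0
time_s: 5.05
ee_pos: [0.5049, 0.0108, 0.1145]
eef_rot: [3.139, -0.001, 1.485]
force: [-0.6, 5.6, 8.5]
grip_width: 0.0101
grip_force: 25.0
```

```bash
python3 -m pendant '[0,-0.006,0,0,0,0,-1,0,-0.008,0,0,0,0,-1,0,-0.008,0,0,0,0,-1]' && python3 -m pendant '[0,-0.006,0,0,0,0,-1,0,-0.008,0,0,0,0,-1,0,-0.008,0,0,0,0,-1]'
```

```text
time_s: 5.35
ee_pos: [0.5011, 0.0111, 0.1145]
eef_rot: [3.138, -0.001, 1.485]
force: [-0.1, 5.2, 8.3]
grip_width: 0.0104
grip_force: 25.0
time_s: 5.65
ee_pos: [0.501, 0.0111, 0.1147]
eef_rot: [3.128, -0.001, 1.485]
force: [33.7, 3.9, -14.4]
grip_width: 0.0103
grip_force: 25.0
```

```bash
python3 -m pendant '[0,0.004,0,0,0,0,-1,0,0.004,0,0,0,0,-0.4,0,0.004,0,0,0,0,-0.4,0,0.004,0,0,0,0,-0.4,0,0.004,-0.1,0,0,0,-0.4,0,0.004,-0.2,0,0,0,-0.4,0,0.004,-0.3,0,0,0,0.9,0,0.004,-0.34,0,0,0,0.9,0,0.004,-0.34,0,0,0,0.9]'
python3 - <<'E'
from h import *
c=vision.camera("top"); save(c,"top2.png"); o=status.get_obs(); print(o["qpos"],o["ee_pos"])
a=c["pixels"][60:400,120:570,::-1]; cv2.imwrite("pics/top2c.png",cv2.resize(a,(780,589),interpolation=cv2.INTER_CUBIC))
E
```

```text
time_s: 6.55
ee_pos: [0.4989, 0.0106, 0.286]
eef_rot: [3.136, -0.0, 1.485]
force: [0.0, -0.4, -1.1]
grip_width: 0.0488
grip_force: 0.0
[-5.20403384e-02  1.31989557e-01  1.54359239e+00 -8.49891532e-05
  1.46426517e+00  3.34231734e-02] [0.49829722 0.01067172 0.28359426]
```

View pics/top2c.png

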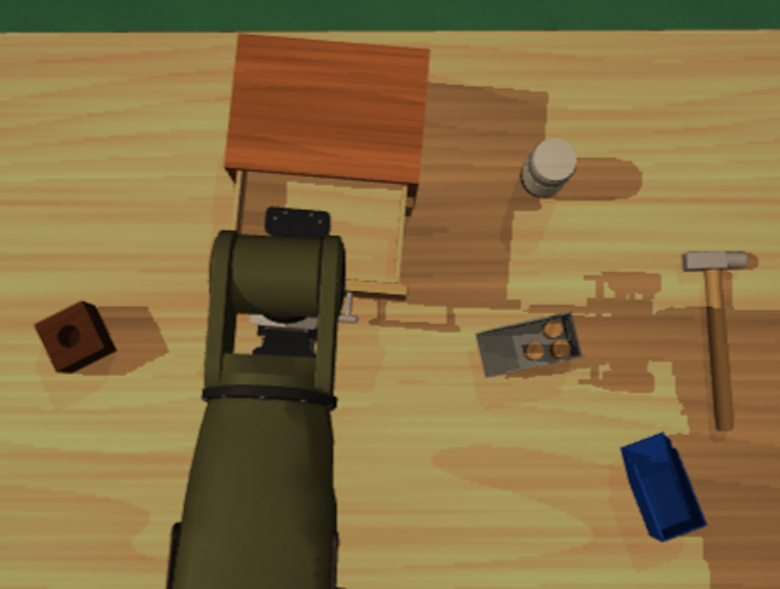

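Drawer is fully open and the bin is untouched. I'll probe how the wrist tilts before choosing the pour direction.

```bash
python3 -m pendant '[0,-0.2,-0.1,0,0.09,0,0.9,0,-0.2,-0.1,0,0.18,0,0.9,0,-0.2,-0.1,0,0.27,0,0.9,0,-0.2,-0.1,0,0.27,0,0.9,0,-0.2,-0.1,0,0.27,0,0.9]'
cat > kin.py <<'E'
from h import *
from scipy.optimize import least_squares
def fk(q,g):
    a1,d1,a2,e,a3,d6=g; r=lambda ax,t:Ro.from_euler(ax,t)
    R=r("z",q[0]); p=np.array([0,0,d1])+R.apply([a1,0,0]); R=R*r("y",q[1]); p=p+R.apply([0,0,a2])
    R=R*r("y",q[2]); p=p+R.apply([e,0,a3]); R=R*r("z",S4*q[3])*r("y",q[4]); p=p+R.apply([0,0,d6]); R=R*r("z",S6*q[5])*r("z",W)
    return p,R
S4,S6,W=1,1,0.
G=np.array([.0,.3,.35,0.,.35,.25])
E
cat > probe.py <<'E'
import kin; from kin import *
D=[([1.098,.3,1.521,0,1.321,-.067],[.2171,.5053,.2054],None),
([-.035821,.249073,1.43437,-.00108645,1.457356,.059459],[.5458,.01677,.27073],None),
([-.05204,.13199,1.543592,-.000085,1.464265,.033423],[.498297,.010672,.283594],None)]
o=status.get_obs(); D.append((o["qpos"],o["ee_pos"],o["eef_rot"])); print(o["qpos"],o["ee_pos"],o["eef_rot"])
for kin.S4 in(1,-1):
  for kin.S6 in (1,-1):
    R=fk(o["qpos"],G)[1]; print(kin.S4,kin.S6,(R.inv()*Ro.from_euler("xyz",o["eef_rot"])).as_rotvec().round(3))
  f=lambda g:np.r_[np.concatenate([fk(q,g)[0]-p for q,p,_ in D]),.001*(g-G)]
  s=least_squares(f,G); print(s.x.round(4),np.abs(f(s.x)).max())
E
python3 probe.py
```

```text
time_s: 7.1
ee_pos: [0.3984, 0.0186, 0.3316]
eef_rot: [-3.139, -0.423, 1.482]
force: [-0.2, 0.6, -1.1]
grip_width: 0.0886
grip_force: 0.0
[-0.32368886 -0.10960723  1.73305208  0.41014949  1.6206672  -0.23618543] [0.39842226 0.01862312 0.33163491] [-3.13906105 -0.42258574  1.48217137]
1 1 [0.    0.    1.571]
1 -1 [0.    0.    1.098]
[0.0297 0.3175 0.3942 0.0238 0.4217 0.3599] 0.03666319359553692
-1 1 [-0.768  0.47   1.434]
-1 -1 [-0.606  0.606  0.993]
[-0.2047 -0.4463  0.6311  0.1567  0.6252 -0.3457] 0.03699117090885777
```

```bash
sed -i 's/a1,d1,a2,e,a3,d6=g/a1,d1,a2,e,a3,d6,b=g/; s/apply(\[a1,0,0\])/apply([a1,b,0])/; s/^S4,S6,W=.*/S4,S6,W=1,1,np.pi\/2/; s/^G=.*/G=np.array([.0,.3,.35,0.,.35,.25,.037])/' kin.py; sed -i 's/for kin.S4 in(1,-1)/for kin.S4 in(1,)/;s/for kin.S6 in (1,-1)/for kin.S6 in (1,)/;s/s.x.round(4)/list(s.x.round(4))/' probe.py; python3 probe.py
```

```text
[-0.32368886 -0.10960723  1.73305208  0.41014949  1.6206672  -0.23618543] [0.39842226 0.01862312 0.33163491] [-3.13906105 -0.42258574  1.48217137]
1 1 [ 0.  0. -0.]
[np.float64(0.0), np.float64(0.2207), np.float64(0.4242), np.float64(0.0406), np.float64(0.4475), np.float64(0.2705), np.float64(0.0367)] 0.00013086484655977504
```

```bash
sed -i 's/^G=.*/G=np.array([0,.2207,.4242,.0406,.4475,.2705,.0367])/' kin.py
cat >> kin.py <<'E'
LO=np.array([-3.03,-.79,.23,-1.04,0.,-2.55]); HI=np.array([3.03,2.21,2.52,4.18,3.07,2.55])
def ik(p,R,q0=None):
    best=None
    for s in ([q0] if q0 is not None else [[0,.2,1.5,.5*k,1.3,0] for k in (0,3)]):
        f=lambda q:np.r_[(fk(q,G)[0]-p)*5,(R.inv()*fk(q,G)[1]).as_rotvec()]
        r=least_squares(f,np.clip(s,LO+.001,HI-.001),bounds=(LO,HI))
        if best is None or r.cost<best.cost: best=r
    return best.x,best.cost
def toolpose(bp,psi,tip,lam,s,g=(0,0,.04)):
    """bin pose (origin, yaw, tip over mouth) -> TCP pos, R; grasp point g in bin"""
    B=Ro.from_euler("z",psi)*Ro.from_euler("y",tip)
    z=np.array([np.sin(lam),0,-np.cos(lam)]); y=np.array([0,s,0.]); T=np.c_[np.cross(y,z),y,z]
    return bp+B.apply(np.array(g)+.019*z), B*Ro.from_matrix(T)
def pourbp(lipxyz,psi,tip):
    B=Ro.from_euler("z",psi)*Ro.from_euler("y",tip); return np.array(lipxyz)-B.apply([.085,0,.03])
E
cat > plan.py <<'E'
from kin import *
C=np.array([.62,-.003])
def marg(q): return np.minimum(q-LO,HI-q).min()
res=[]
for s in(1,-1):
  for lam in np.radians([0,25,45]):
    q0,c0=ik(*toolpose(np.array([.469,-.312,.001]),1.8,0,lam,s)); 
    if c0>1e-5: print("no grasp",s,lam); continue
    for psi in np.radians(range(-180,180,30)):
      m=np.array([np.cos(psi),np.sin(psi)]); lip=np.r_[C-.015*m,.18]
      tip=np.radians(88); q,c=ik(*toolpose(pourbp(lip,psi,tip),psi,tip,lam,s)); qu,cu=ik(*toolpose(pourbp(lip,psi,0)+[0,0,.06],psi,0,lam,s))
      if max(c,cu)<1e-5: res.append((min(marg(q),marg(qu),marg(q0)),s,np.degrees(lam).round(),np.degrees(psi).round(),q0.round(2),qu.round(2),q.round(2)))
for r in sorted(res,key=lambda r:-r[0])[:14]: print(*r)
E
python3 plan.py
```

```text
0.5164183114325146 -1 45.0 30.0 [-0.81  0.92  1.18  0.37  1.74 -1.11] [-0.45  0.02  1.96  0.88  0.86  0.11] [ 0.06  0.85  0.75 -0.39  2.2   0.98]
0.48076709509421667 1 25.0 -120.0 [-0.76  0.73  1.39  0.24  1.4   2.07] [ 0.19  0.77  0.81 -0.34  1.84  0.67] [-0.42  0.39  1.64  1.18  1.29 -0.38]
0.48076709509421667 1 25.0 -90.0 [-0.76  0.73  1.39  0.24  1.4   2.07] [ 0.26  0.53  1.19 -0.42  1.54  0.3 ] [-0.4   0.62  1.28  0.99  1.75 -0.48]
0.48076709509421667 1 25.0 -60.0 [-0.76  0.73  1.39  0.24  1.4   2.07] [ 0.26  0.29  1.53 -0.45  1.24 -0.13] [-0.3   0.85  0.9   0.82  2.17 -0.64]
0.43639273497565334 -1 45.0 60.0 [-0.81  0.92  1.18  0.37  1.74 -1.11] [-0.54  0.32  1.61  0.82  1.33 -0.27] [ 0.14  0.71  0.99 -0.6   1.91  0.6 ]
0.39249071410469294 1 45.0 0.0 [-0.81  0.92  1.18  0.37  1.74  2.03] [-0.12 -0.13  2.11  0.22  0.39 -1.85] [-0.05  0.91  0.64 -0.05  2.34 -1.64]
0.3924907140516463 -1 45.0 0.0 [-0.81  0.92  1.18  0.37  1.74 -1.11] [-0.12 -0.13  2.11  0.22  0.39  1.29] [-0.05  0.91  0.64 -0.05  2.34  1.5 ]
0.3772587193191701 1 45.0 -120.0 [-0.81  0.92  1.18  0.37  1.74  2.03] [ 0.
[... 252 characters left out ...]
[-0.76  0.73  1.39  0.24  1.4  -1.07] [-0.32  0.08  1.78  0.38  1.02  0.57] [ 0.08  1.05  0.55 -0.67  2.49  0.8 ]
0.3191581642946405 1 25.0 -30.0 [-0.76  0.73  1.39  0.24  1.4   2.07] [ 0.14  0.08  1.78 -0.32  0.96 -0.76] [-0.18  1.05  0.55  0.56  2.54 -0.93]
0.31404795632789395 1 45.0 -90.0 [-0.81  0.92  1.18  0.37  1.74  2.03] [ 0.36  0.63  1.16 -0.73  1.66  0.41] [-0.32  0.53  1.27  0.71  1.62 -0.38]
0.30775324545679217 -1 0.0 -150.0 [-0.65  0.54  1.64  0.    0.96 -0.88] [ 0.01  0.66  0.94 -0.    1.54 -2.08] [-0.38  0.34  2.02  2.06  1.09  2.24]
0.3067450418108044 -1 45.0 90.0 [-0.81  0.92  1.18  0.37  1.74 -1.11] [-0.48  0.63  1.15  0.69  1.74 -0.5 ] [ 0.2   0.52  1.27 -0.73  1.54  0.29]
```

Run:
```python
from kin import *
p,R=toolpose(np.array([.469,-.3115,.001]),1.79,0,np.pi/4,-1); z=R.as_matrix()[:,2]
print(p,z,R.as_euler("xyz")); print(rowto(p-.14*z,R)); print(ik(p-.14*z,R),ik(p,R))
```

```text
[ 0.46607852 -0.29838646  0.02756497] [-0.15376208  0.69018637 -0.70710678] [ 3.14159265 -0.78539816  1.79      ]
[-0.9053  0.251   0.042   0.1103  0.2289 -0.1625]
(array([-0.8793158 ,  0.99736536,  0.7834536 ,  0.37265934,  2.05832868,
       -1.04304538]), np.float64(7.776905115435658e-30)) (array([-0.81493871,  0.9128021 ,  1.18804344,  0.37541162,  1.73840063,
       -1.10696517]), np.float64(1.7435381006397134e-18))
```

```bash
python3 -m pendant '[-0.9,0.25,-0.1,0.11,0.229,-0.162,1,-0.9,0.25,-0.1,0.11,0.229,-0.162,1,-0.9,0.25,-0.1,0.11,0.229,-0.162,1,-0.9,0.25,-0.1,0.11,0.229,-0.162,1,-0.9,0.25,-0.1,0.11,0.229,-0.162,1,-0.9,0.25,-0.1,0.11,0.229,-0.162,1,-0.905,0.251,0,0.11,0.229,-0.162,1,-0.905,0.251,0.042,0.11,0.229,-0.162,1,-0.905,0.251,0.042,0.11,0.229,-0.162,1,-0.905,0.251,0.042,0.11,0.229,-0.162,1,-0.905,0.251,0.042,0.11,0.229,-0.162,1,-0.905,0.251,0.042,0.11,0.229,-0.162,1]'
python3 - <<'E'
from kin import *
p,R=toolpose(np.array([.469,-.3115,.001]),1.79,0,np.pi/4,-1); print(rowto(p,R))
c=vision.camera("wrist"); save(c,"w2.png")
E
```

```text
time_s: 8.3
ee_pos: [0.4898, -0.3926, 0.1255]
eef_rot: [-3.141, -0.788, 1.793]
force: [0.8, 1.0, 1.1]
grip_width: 0.0942
grip_force: 0.0
[-0.0019 -0.0047  0.2758 -0.0013 -0.0016  0.0012]
```

View pics/w2.png

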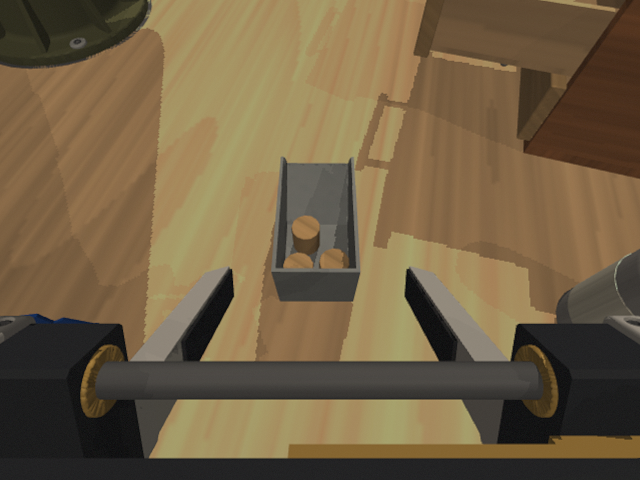

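The bin at (274–360, 160–300) is centred between the open fingers (mid ~319) and aligned with them. I'll go in, grip and lift.

```bash
python3 -m pendant '[-0.002,-0.003,0.08,0,0,0,1,-0.002,-0.003,0.16,0,0,0,1,-0.002,-0.003,0.22,0,0,0,1,-0.002,-0.003,0.276,0,0,0,1,-0.002,-0.003,0.276,0,0,0,1,-0.002,-0.003,0.276,0,0,0,1]' && python3 -m pendant '[0,0,0,0,0,0,-1,0,0,0,0,0,0,-1,0,0,0,0,0,0,-1,0,0,0,0,0,0,-1,0,0,0,0,0,0,-1]' 35
python3 - <<'E'
from kin import *
o=status.get_obs();R=Ro.from_euler("xyz",o["eef_rot"])
print(rowto(o["ee_pos"]+[0,0,.22],R))
E
```

```text
time_s: 8.95
ee_pos: [0.4676, -0.2995, 0.0313]
eef_rot: [3.137, -0.784, 1.796]
force: [0.2, 0.4, 0.0]
grip_width: 0.0944
grip_force: 0.0
time_s: 9.45
ee_pos: [0.4668, -0.2998, 0.0296]
eef_rot: [3.138, -0.786, 1.794]
force: [-0.1, -2.3, 2.9]
grip_width: 0.0657
grip_force: 35.0
[ 0.3112  0.0012 -0.311   0.      0.      0.    ]
```

```bash
python3 -m pendant '[0.02,0,-0.02,0,0,0,-1,0.06,0,-0.06,0,0,0,-1,0.12,0,-0.12,0,0,0,-1,0.18,0,-0.18,0,0,0,-1,0.25,0,-0.25,0,0,0,-1,0.3,0,-0.3,0,0,0,-1,0.35,0,-0.35,0,0,0,-1,0.35,0,-0.35,0,0,0,-1]'
python3 - <<'E'
from kin import *
psi=np.radians(75); m=np.array([np.cos(psi),np.sin(psi)]); lip=np.r_[np.array([.618,-.003])-.02*m,.185]
t=np.radians(88); pp=toolpose(pourbp(lip,psi,t),psi,t,np.pi/4,-1); pu=toolpose(pourbp(lip,psi,t)*[1,1,0]-np.r_[.03*m,0]+[0,0,.26],psi,0,np.pi/4,-1)
o=status.get_obs(); print(rowto(*pu)); o2=dict(ee_pos=pu[0],eef_rot=pu[1].as_euler("xyz")); print(rowto(*pp,o2)); print(pu[0],pp[0],ik(*pu),ik(*pp))
for f in(.25,.5,.75):
    tt=t*f; print(ik(pu[0]*(1-f)+pp[0]*f,toolpose(lip,psi,tt,np.pi/4,-1)[1])[0].round(2))
E
```

```text
time_s: 10.25
ee_pos: [0.4665, -0.3001, 0.2823]
eef_rot: [3.132, -0.779, 1.799]
force: [0.6, -0.2, -2.1]
grip_width: 0.0658
grip_force: 35.0
[ 0.282   0.3613  0.2699 -0.2135  0.0029  0.2211]
[ 0.019  -0.      0.1043  0.     -0.9778  0.    ]
[ 0.60000867 -0.07014455  0.28656497] [ 0.61128869 -0.02804696  0.25640149] (array([-0.49416911,  0.42570764,  1.34626465,  0.75902839,  1.58905355,
       -0.30563303]), np.float64(9.453427132024747e-31)) (array([ 0.16968285,  0.6035084 ,  1.13730718, -0.67809038,  1.7288184 ,
        0.43577073]), np.float64(3.3637525888549595e-27))
[-0.34  0.38  1.3   0.4   1.5  -0.11]
[-0.15  0.39  1.25  0.02  1.5   0.11]
[ 0.03  0.47  1.19 -0.35  1.59  0.3 ]
```

```bash
python3 -m pendant '[0.02,0.026,0.019,-0.015,0,0.016,-1,0.056,0.072,0.054,-0.043,0,0.044,-1,0.099,0.126,0.094,-0.075,0.001,0.077,-1,0.141,0.18,0.135,-0.107,0.001,0.11,-1,0.183,0.235,0.175,-0.139,0.002,0.144,-1,0.226,0.289,0.216,-0.171,0.002,0.177,-1,0.262,0.336,0.251,-0.198,0.003,0.205,-1,0.282,0.361,0.27,-0.213,0.003,0.221,-1,0.282,0.361,0.27,-0.213,0.003,0.221,-1,0.282,0.361,0.27,-0.213,0.003,0.221,-1]'
python3 - <<'E'
from h import *
c=vision.camera("top"); d=vision.camera("scene")
a=np.hstack([c["pixels"][100:360,180:480],d["pixels"][170:430,200:500]])[:,:,::-1]; cv2.imwrite("pics/m3.png",cv2.resize(a,(800,346)))
E
```

```text
time_s: 11.25
ee_pos: [0.5991, -0.0698, 0.2812]
eef_rot: [-3.129, -0.789, 1.302]
force: [-0.1, -0.0, -3.4]
grip_width: 0.0659
grip_force: 35.0
```

View pics/m3.png

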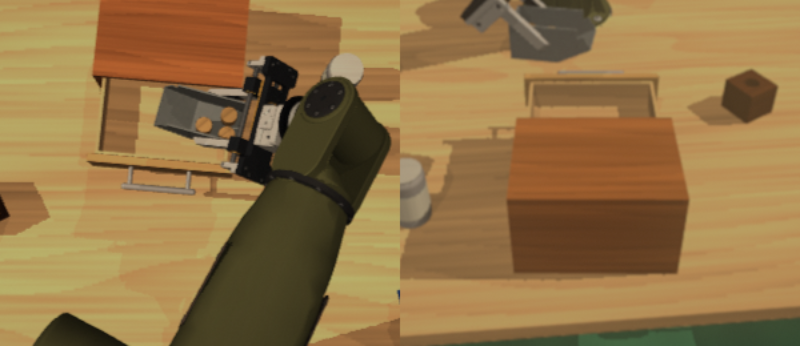

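The bin is upright over the open drawer with the plugs still inside. Now tip.

```bash
python3 -m pendant '[0.002,0,0.008,0,-0.07,0,-1,0.003,0,0.016,0,-0.15,0,-1,0.005,0,0.025,0,-0.24,0,-1,0.006,0,0.034,0,-0.32,0,-1,0.008,0,0.043,0,-0.4,0,-1,0.009,0,0.052,0,-0.48,0,-1,0.011,0,0.06,0,-0.56,0,-1,0.012,0,0.068,0,-0.64,0,-1,0.014,0,0.077,0,-0.72,0,-1,0.015,0,0.085,0,-0.8,0,-1,0.017,0,0.094,0,-0.88,0,-1,0.019,0,0.104,0,-0.96,0,-1]' && python3 -m pendant '[0,0,0,0,-0.04,0,-1,0,0,0,0,-0.04,0,-1,0,0,0,0,-0.04,0,-1,0,0,0,0,-0.04,0,-1,0,0,0,0,-0.04,0,-1]'
python3 - <<'E'
from h import *
c=vision.camera("top"); d=vision.camera("scene")
a=np.hstack([c["pixels"][100:360,180:480],d["pixels"][140:400,200:500]])[:,:,::-1]; cv2.imwrite("pics/m4.png",cv2.resize(a,(800,346)))
E
```

```text
time_s: 12.55
ee_pos: [0.6108, -0.0281, 0.2522]
eef_rot: [-3.132, 0.723, 1.315]
force: [-0.0, -1.1, -1.2]
grip_width: 0.0657
grip_force: 35.0
time_s: 13.05
ee_pos: [0.6106, -0.0284, 0.2527]
eef_rot: [-3.132, 0.779, 1.314]
force: [-0.1, -0.1, -1.1]
grip_width: 0.0661
grip_force: 35.0
```

View pics/m4.png

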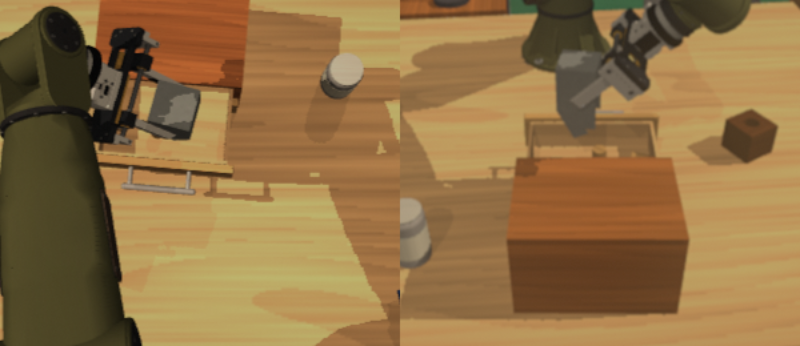

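Plugs are dropping into the drawer (one shows at scene crop (600,150)). I'll untip and check.

Run:
```python
from kin import *
p=[.6,-.07,.31]; print(rowto(p,[3.1416,-.785,1.309]))
```

```text
[-1.423e-01  4.000e-04 -2.100e-02 -4.800e-03  9.963e-01 -4.000e-04]
```

```bash
python3 -m pendant '[-0.02,0,-0.02,0,0.08,0,-1,-0.035,0,-0.02,0,0.17,0,-1,-0.047,0,-0.02,0,0.26,0,-1,-0.06,0,-0.02,0,0.35,0,-1,-0.07,0,-0.02,0,0.44,0,-1,-0.08,0,-0.02,0,0.53,0,-1,-0.09,0,-0.02,0,0.62,0,-1,-0.1,0,-0.02,0,0.71,0,-1,-0.115,0,-0.02,0,0.8,0,-1,-0.13,0,-0.021,0,0.89,0,-1,-0.142,0,-0.021,-0.005,0.98,0,-1,-0.142,0,-0.021,-0.005,0.996,0,-1]'
python3 - <<'E'
from h import *
print(rowto([.4665,-.3,.282],[3.1416,-.785,1.794]))
E
```

```text
time_s: 14.35
ee_pos: [0.5993, -0.0716, 0.3084]
eef_rot: [-3.138, -0.787, 1.303]
force: [-0.8, 0.1, -2.1]
grip_width: 0.0657
grip_force: 35.0
[-0.3979 -0.1365 -0.324   0.219  -0.0017 -0.2207]
```

```bash
python3 -m pendant '[-0.398,-0.136,-0.324,0.219,-0.002,-0.221,-1,-0.398,-0.136,-0.324,0.219,-0.002,-0.221,-1,-0.398,-0.136,-0.324,0.219,-0.002,-0.221,-1,-0.398,-0.136,-0.324,0.219,-0.002,-0.221,-1,-0.398,-0.136,-0.324,0.219,-0.002,-0.221,-1,-0.398,-0.136,-0.324,0.219,-0.002,-0.221,-1,-0.398,-0.136,-0.324,0.219,-0.002,-0.221,-1,-0.398,-0.136,-0.324,0.219,-0.002,-0.221,-1,-0.398,-0.136,-0.324,0.219,-0.002,-0.221,-1]'
python3 - <<'E'
from h import *
print(rowto([.4665,-.3,.04],[3.1416,-.785,1.794]))
c=vision.camera("top"); d=vision.camera("scene")
a=np.hstack([c["pixels"][100:360,220:520],d["pixels"][140:400,200:500]])[:,:,::-1]; cv2.imwrite("pics/m5.png",cv2.resize(a,(800,346)))
E
```

```text
time_s: 15.25
ee_pos: [0.4691, -0.297, 0.2842]
eef_rot: [-3.142, -0.779, 1.8]
force: [0.4, 0.7, -2.7]
grip_width: 0.0659
grip_force: 35.0
[-0.3465 -0.0063  0.3443 -0.0026  0.0037  0.0026]
```

View pics/m5.png

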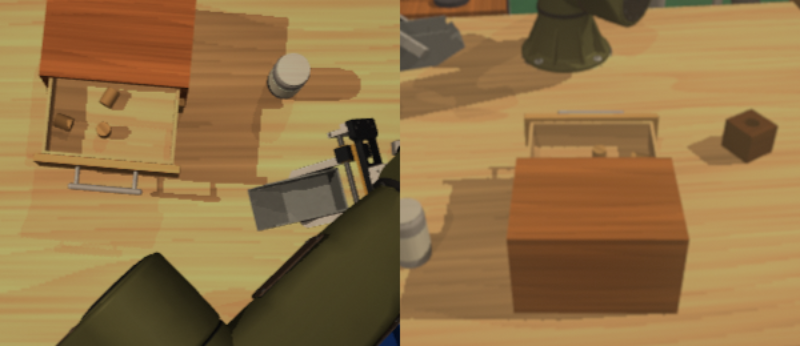

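All three offcuts lie in the drawer (crop (64,121), (111,97), (103,130)). Now set the bin down.

```bash
python3 -m pendant '[-0.06,-0.006,0.06,-0.002,0.002,0.002,-1,-0.12,-0.006,0.12,-0.002,0.002,0.002,-1,-0.18,-0.006,0.18,-0.002,0.002,0.002,-1,-0.24,-0.006,0.24,-0.002,0.002,0.002,-1,-0.3,-0.006,0.3,-0.002,0.002,0.002,-1,-0.33,-0.006,0.33,-0.002,0.002,0.002,-1,-0.345,-0.006,0.343,-0.002,0.002,0.002,-1,-0.345,-0.006,0.343,-0.002,0.002,0.002,-1,-0.345,-0.006,0.343,-0.002,0.002,0.002,-1]'; python3 -c "
from h import *
o=status.get_obs();print(o['ee_pos'],o['eef_rot'],o['force']); print(rowto([o['ee_pos'][0],o['ee_pos'][1],.0315],[3.1385,-.786,1.795]))"
```

```text
time_s: 16.25
ee_pos: [0.4665, -0.3014, 0.0422]
eef_rot: [3.14, -0.781, 1.795]
force: [0.1, 0.2, -2.2]
grip_width: 0.0656
grip_force: 35.0
[ 0.46649029 -0.30142809  0.04222282] [ 3.13952249 -0.7813906   1.79522675] [ 0.1023626   0.18367429 -2.19975531]
[-0.0151 -0.      0.0152 -0.0008  0.0029  0.0001]
```

```bash
python3 -m pendant '[-0.008,0,0.008,0,0.001,0,-1,-0.013,0,0.013,0,0.002,0,-1,-0.016,0,0.016,0,0.002,0,-1,-0.016,0,0.016,0,0.002,0,-1]'
```

```text
time_s: 16.65
ee_pos: [0.4658, -0.301, 0.0296]
eef_rot: [3.141, -0.787, 1.794]
force: [-1.5, 0.7, 2.8]
grip_width: 0.0659
grip_force: 35.0
```

Force now reads in contact. Release and back out along the tool axis.

```bash
python3 -m pendant '[0,0,0,0,0,0,1,0,0,0,0,0,0,1,0,0,0,0,0,0,1,0,0,0,0,0,0,1,0,0,0,0,0,0,1,0,0,-0.06,0,0,0,1,0,0,-0.14,0,0,0,1,0,0,-0.22,0,0,0,1,0,0,-0.3,0,0,0,1,0,0,-0.36,0,0,0,1,0,0,-0.36,0,0,0,1,0,0,-0.36,0,0,0,1]'
python3 - <<'E'
from fit import *
c=vision.camera("top"); d=vision.camera("scene")
for s in silhouettes("bin",d)[:3]: 
    if s["extent"][0]>198: print(fit([(d,s["region"].astype(np.float32))],BIN,np.array([.466,-.312,1.79])))
for n in ("block","can","hammer"):
    print(n,[s["extent"] for s in silhouettes(n,c)[:1]])
a=np.hstack([c["pixels"][100:360,220:520],d["pixels"][170:430,140:440]])[:,:,::-1]; cv2.imwrite("pics/m6.png",cv2.resize(a,(800,346)))
E
```

```text
time_s: 17.85
ee_pos: [0.4938, -0.425, 0.1552]
eef_rot: [-3.141, -0.788, 1.793]
force: [-0.0, -0.5, -0.1]
grip_width: 0.0944
grip_force: 0.0
(array([ 0.46882218, -0.31191443,  1.78667027]), np.float64(0.05826796218752861))
block [[142.6, 230.8, 188.7, 278.0]]
can [[424.0, 140.4, 452.4, 177.1]]
hammer [[514.5, 205.5, 550.1, 239.0]]
```

View pics/m6.png

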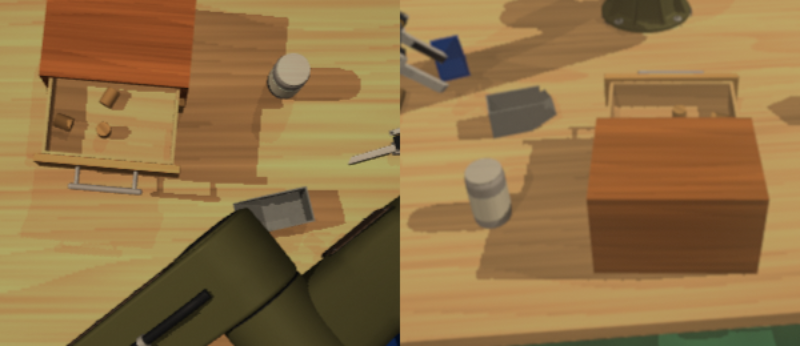

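The bin stands upright and empty where it started, and the gripper is clear. A quick check of the drawer extension, then I'll hand in.

Run:
```python
from h import *
c=vision.camera("top")
for s in silhouettes("cab_drawer0_handle",c)[:2]: print(s["score"],s["extent"])
print(at_z(c,220+106*.75,100+186.5*.75,.132))
g=c["pixels"][200:260,240:290].astype(int)
print(order.hand_in() if abs(at_z(c,220+106*.75,100+186.5*.75,.132)[0]-.501)<.007 else "check")
```

```text
0.68 [245.1, 160.6, 355.5, 245.8]
0.62 [396.5, 237.3, 458.3, 276.2]
[0.50558126 0.00689879 0.132     ]
the job is handed in; nothing more can be done
None
```

The job is handed in, though I have not seen the verdict: the top drawer was pulled to its stop, the three offcuts are lying in it, the empty bin is upright on the bench, and the block and can showed no movement in the last pictures (the hammer was partly hidden there, but the arm did not go near it).

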